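# Dock an RF module in the test fixture

## Robot

A 6-joint arm with a two-finger parallel gripper is mounted at the origin on a cart in front of the work surface, level with it; the furniture and walls round the work are solid. World frame = base frame: x ahead of the robot, y to its left, z up, the work surface at z = 0. Lengths are in m, angles in rad, forces in N, time in s.
With the tool pointing down it reaches from about 0.375 to 0.75 m from the base axis. Payload 9 kg.
Tool frame: the origin (TCP) lies at the very end of the fingers, on their centre line; the grasp point (between the pads) lies 19 mm behind it; z points along the fingers, y is the line along which they close (so a half turn about z gives the same grasp; the last joint's range is limited). The gripper opens to 85 mm and grips with 20 to 120 N. Pads are 22 mm wide; open, the fingers measure 114 mm over their backs; the gripper's body (76 mm by 85 mm) begins 54 mm behind the grasp point. The pads swing forward as they close: fully open they stand 13 mm farther back than shut.
Start: joints at [1.067, 0.104, 0.097, 1.564, 0, 1.353], TCP at [0.169, 0.576, 0.231] pointing down, gripper open.
Joint ranges: [-2.99, 2.99], [-0.84, 1.86], [-1.1, 1.16], [-1.84, 2.11], [-1.51, 1.56], [-3.14, 3.14]. Speed limits (rad/s): [2.22, 2.22, 2.57, 3.14, 3.14, 3.14].

## Interface

Orientations are given as a unit quaternion [w, x, y, z].
In Python, from station import r, camrig gives the robot as it stands (r), with the cameras (camrig).
- The arm moves only by the shell command python3 steer.py [FORCE], which reads ROWS from standard input. ROWS is a JSON list of rows, 1 to 5 of them, each an object with the fields ax, ay, az (a rotation vector in normalised numbers (1 is pi rad)), x, y, z (the shift in parts of the range, where 1.0 means 0.75 m), aperture (the finger opening in m); a field left out counts as zero (the opening has to be given); each row is the pose to reach, as a shift and turn from the pose commanded when the command began, along the tool's axes at that moment; what a row does not reach only later rows make up. A row lasts 1/12 s, in which the tool goes at most 0.0417 m and 0.125 rad, less where a joint would pass 70% of its speed; a pose out of reach is approached as far as the arm can. The fingers move at their own pace and stop on an object; FORCE is the grip in N (left out, the last holds). Time passes only in rows, so rows that do not move let the fingers close. It prints the time, the measured TCP pose, the force, the opening and the grip force at its end. Shift and turn numbers lie between -1 and 1, and a call with a number outside is refused. Input that does not fit is refused with a message, and nothing moves.
- r.read_state(): the state, without advancing time (a new reading comes with each control period).
- camrig.get_image(name): name is "scene" or "top"; returns a dict with "pixels" (480x640x3 uint8, red, green, blue), "mtx" (3x3 intrinsics, pixels), "xyz" and "rotation" of the camera in the world. Camera axes: x right, y down, z forward; pixel columns grow to the right and rows downward; lengths in m; the calibration is good to about 2 mm. A picture is of the moment at which its call begins. There is no depth.
- r.sign_off(): hands the job in; it is judged then, once.
The state is a dict: "clock": time; "qpos": joint angles; "qvel": joint speeds; "joint_efforts": joint torques, N m; "tool_pos": TCP position; "tool_rot": TCP orientation; "wrist_force": force on the tool from outside, world axes, zero at the start; "ft_torque": the same for the moment, N m; "opening": finger opening in m; "grip_force": force on a finger pad.
Only numpy, scipy, OpenCV 4.12 (cv2) and the standard library are available. Lean on these libraries where they do the work, as an engineer would, in place of code of your own. Each camera call takes 0.05 s, during which the arm holds its last target. There are 200 camera calls.

## Task

Lay the silvery RF module flat in the nest of the test fixture, its end connectors pointing at the two docking heads. Then press the red lever down until its catch clicks and holds it down on its own, but do not bear hard on its stop: a push of 20 to 25 N is ample and 40 N would damage it. Leave the heat sink and the solder reel where they are.

Things in the scene. Friction and masses are not known exactly. Their poses are not given: they have to be found in the camera images.
- rf_module: silvery milled aluminium RF module lying flat on the bench: a box 44 (its x) x 70 (its y) x 18 mm high, 0.11 kg, with a gold connector 11 mm long at each y end and small pins on its +x side (these touch nothing). Origin on its underside; the box runs x -26 to +18 mm, y -35 to +35 mm. Grip it across its 44 mm; it may go into the nest either way round
- module_mid (a point): centre of the RF module's box, 9 mm above its underside, 4 mm to -x of its origin; axes as the module's
- fixture: docking test fixture screwed to the bench: aluminium base 12 mm thick; z up, the red lever reaches out towards its -x, the blue docking heads with brass noses face each other along its y. All round the nest is lower than 55 mm; the catch post beside the lever is 75 mm, the raised lever 130 mm high. The lever drives both heads inwards, 24 mm per rad
- nest (a point): centre of the nest: top of a grey pedestal 32 x 60 mm, 30 mm above the bench, on which the module's underside lies, module x along nest x and module y (connectors) along nest y; axes as the fixture's. Eight black posts with flared tops rise 14 mm above the pedestal and leave 3.5 mm on every side of the module's box; the middle 46 mm of its long sides is free for fingers
- lever_hinge (a point): hinge axis of the lever: 70 mm to the fixture's -x of the nest centre, 38 mm above the bench; the axis runs along the fixture's y
- lever_pad (a point): top of the middle of the lever's red press pad (48 mm along the lever, 44 mm wide), 100 mm out from the hinge axis, 6 mm above the lever's centre line; moves with it. Pressing here takes 5 N to start, 10 N near the catch; 0.1 to 0.25 rad before the catch the pawl's ramp adds a bump to 12 to 16 N (more if pressed fast) that fades before it has caught: press on past it to the stop
- press_lever (a joint): lever angle (rad): 0 = sprung fully up, 0.75 above level; grows as pressed down; 0.75 = level. The pawl snaps over and holds it somewhere between 0.45 and 0.8: its height is set anew each time and must be felt. About 0.05 rad (5 mm at the pad) past the catch comes a rubber stop, some 4 to 6 N per mm at the pad: meeting it means it is caught. Let go too early it springs up to 0
- heat_sink: bystander: grey finned heat sink 50 x 70 x 26 mm, loose on the bench, origin under its centre
- solder_reel: bystander: blue reel of solder, 64 mm across, 40 mm high, loose on the bench, origin under its centre

How it is judged:
On the way:
1. the module lies released in the nest while the lever is still up (horizontal distance between module_mid and nest below 0.008 m and z of module_mid in the frame of nest between 0.006 and 0.012 m and angle between the y axis of rf_module and the y axis of nest, either way round below 0.2 rad and contact force between the arm and rf_module below 0.05 N and value of joint press_lever below 0.2 rad), for 0.2 s.
At the end, for the whole second after the job is handed in: The module lies flat and at rest in the nest, the middle of its box within 8 mm of the nest's centre, its underside within 3 mm of the pedestal and its long axis within 0.2 rad of the nest's y, and the lever, touched by nothing, stays down at rest at more than 0.35 rad, held by its catch (value of joint press_lever above 0.35 rad and velocity of joint press_lever between -0.05 and 0.05 rad/s and horizontal distance between module_mid and nest below 0.008 m and z of module_mid in the frame of nest between 0.006 and 0.012 m and angle between the y axis of rf_module and the y axis of nest, either way round below 0.2 rad and linear speed of rf_module below 0.02 m/s and contact force between the arm and press_lever below 0.05 N).
It fails at once if the lever is pressed with more than 40 N (contact force between the arm and press_lever above 40 N).
It fails at once if the heat sink or the solder reel is moved by more than 30 mm (distance of any of heat_sink, solder_reel from where it was at the start of the episode above 0.03 m).
It also fails if it takes over 48 s, if anything falls off the work surface, if the arm or the gripper's body presses on something with over 40 N, if the wrist force passes 120 N, or if a joint passes its speed limit or range.

## Working session

There is one attempt and no reset: what is moved stays moved. The work goes in short steps, Python scripts to look and compute and a shell command to move; the robot and the scene stay as the last step left them, time stands still between calls to the robot, and variables do not carry over. Pictures are saved under pics/ and viewed, at most 10 in all, crops included, and the job is handed in when it is done.

```bash
ls; mkdir -p pics
python3 - <<'E'
from station import r, camrig
import cv2
for n in ("scene","top"):
    d=camrig.get_image(n); cv2.imwrite(f"pics/{n}0.png",d["pixels"][:,:,::-1]); print(n,d["mtx"],d["xyz"],d["rotation"])
print(r.read_state())
E
```

```text
pics
station.py
steer.py
scene [[468.53087045   0.         317.9733598 ]
 [  0.         468.53087045 242.65821771]
 [  0.           0.           1.        ]] [ 0.17440586 -0.41276096  0.44768081] [-0.52131241  0.82089873 -0.1963972   0.12564546]
top [[590.77822219   0.         325.46249767]
 [  0.         590.77822219 233.12879865]
 [  0.           0.           1.        ]] [0.38141434 0.28588709 1.04715176] [-0.05757208  0.71434308 -0.69640453  0.03768501]
{'clock': 0.1, 'qpos': array([ 1.06729708e+00,  1.04638853e-01,  9.65809749e-02,  1.56389597e+00,
       -1.70356700e-05,  1.35308647e+00]), 'qvel': array([ 9.69337048e-04, -1.95173251e-03,  1.69632397e-03, -3.38157049e-05,
       -5.04962500e-04,  1.08008233e-03]), 'joint_efforts': array([ 6.13569369e-03, -5.58206069e+01,  5.04721427e+01,  1.29098562e-02,
       -3.19302681e-04, -1.95585466e-05]), 'tool_pos': array([0.16901   , 0.57540803, 0.23061919]), 'tool_rot': array([-1.96240728e-04,  1.42408871e-01,  9.89807748e-01, -5.44544543e-04]), 'wrist_force': array([ 0.12371591, -0.37962995, -0.07872569]), 'ft_torque': array([-0.0072965 ,  0.0028841 , -0.02873283]), 'grip_force': 0.0, 'opening': 0.08532005633467372}
```

View pics/scene0.png

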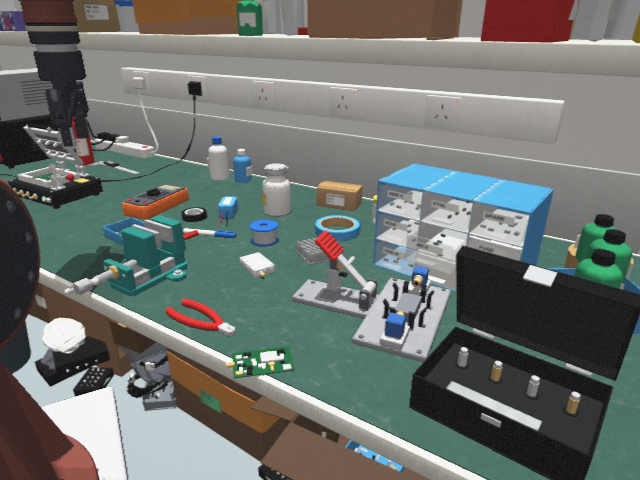

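View pics/top0.png

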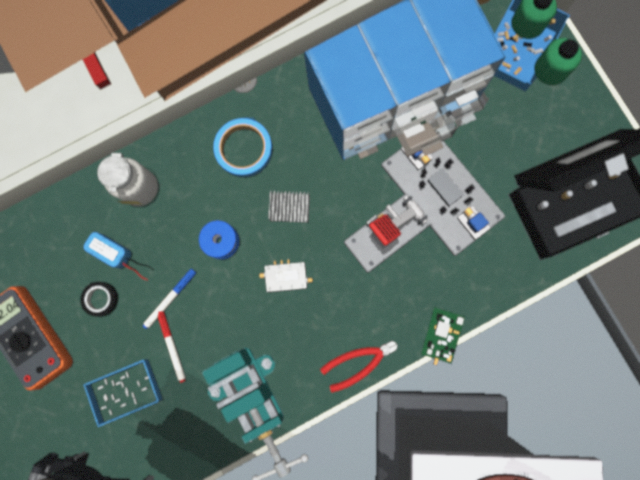

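The top view shows the module at about (285,277), its pins towards the top and its connectors at left and right. The pedestal is near (446,187), the red pad near (384,230), and the blue heads near (422,158) and (473,220). The heat sink is at (288,207) and the reel at (218,240).

```bash
cat > h.py <<'E'
import numpy as np,cv2
from scipy.spatial.transform import Rotation as R
from station import r, camrig
def rot(q): return R.from_quat(np.roll(q,-1)).as_matrix()
def ray(d,uv,z):
    v=rot(d["rotation"])@np.linalg.inv(d["mtx"])@[uv[0],uv[1],1]
    return d["xyz"]+v*(z-d["xyz"][2])/v[2]
def proj(d,p):
    c=d["mtx"]@rot(d["rotation"]).T@(np.array(p)-d["xyz"]); return c[:2]/c[2]
E
python3 - <<'E'
from h import *
d=camrig.get_image("top"); im=d["pixels"]
hsv=cv2.cvtColor(im,cv2.COLOR_RGB2HSV)
def blob(m,box,z,name):
    k=np.zeros(m.shape,np.uint8); x0,y0,x1,y1=box; k[y0:y1,x0:x1]=m[y0:y1,x0:x1]
    c=max(cv2.findContours(k,0,2)[0],key=cv2.contourArea); q=cv2.minAreaRect(c); b=cv2.boxPoints(q)
    P=np.array([ray(d,p,z)[:2] for p in b]); 
    e=[P[1]-P[0],P[2]-P[1]]
    print(name,q,"ctr",P.mean(0),[(round(np.hypot(*v),4),round(np.degrees(np.arctan2(v[1],v[0])),1)) for v in e])
    return b
s=(hsv[...,1]<60)&(hsv[...,2]>150)
bs=[blob(cv2.morphologyEx(np.uint8(s),2,np.ones((7,7))),(255,255,320,300),.018,"module")]
print(im[187,446],im[277,285],im[180,470],im[205,450])
red=(hsv[...,1]>140)&((hsv[...,0]<8)|(hsv[...,0]>172))&(hsv[...,2]>80)
bs.append(blob(np.uint8(red),(360,205,410,255),.13,"pad"))
blue=(hsv[...,1]>120)&(abs(hsv[...,0].astype(int)-110)<12)
bs.append(blob(np.uint8(blue),(455,200,495,240),.05,"head1"))
bs.append(blob(np.uint8(blue),(405,140,435,172),.05,"head2"))
z=im[130:290,240:520,::-1]; o=cv2.resize(z,None,fx=2.85,fy=2.85,interpolation=2)
for b in bs[:2]: cv2.polylines(o,[np.int32((b-[240,130])*2.85)],True,(255,0,255),1)
cv2.imwrite("pics/crop1.png",o)
E
```

```text
module ((285.18035888671875, 276.48358154296875), (26.70804214477539, 41.37483215332031), 84.80557250976562) ctr [0.44277789 0.38503659] [(np.float64(0.0725), np.float64(-83.4)), (np.float64(0.0466), np.float64(-173.0))]
[158 160 166] [240 240 240] [176 178 180] [148 149 153]
pad ((384.44952392578125, 229.2539520263672), (26.790987014770508, 20.388111114501953), 51.842769622802734) ctr [0.51386651 0.2213425 ] [(np.float64(0.0322), np.float64(-50.3)), (np.float64(0.042), np.float64(-141.3))]
head1 ((477.648681640625, 222.10809326171875), (12.787240028381348, 15.344688415527344), 54.462318420410156) ctr [0.54132193 0.05813448] [(np.float64(0.0264), np.float64(-53.2)), (np.float64(0.0215), np.float64(-144.9))]
head2 ((417.00006103515625, 154.00003051757812), (2.8284268379211426, 7.071067810058594), 45.0) ctr [0.65805105 0.16138259] [(np.float64(0.0125), np.float64(-43.3)), (np.float64(0.0049), np.float64(-135.2))]
```

View pics/crop1.png

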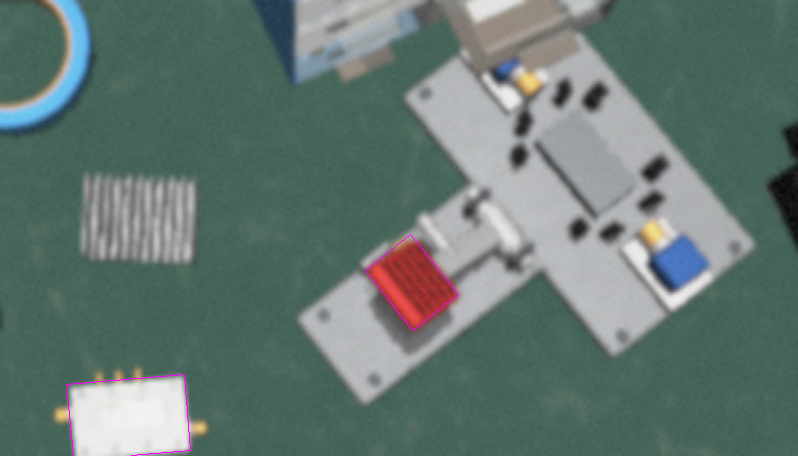

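The crop shows the module, its pins towards world +x. The pedestal's corners are near crop (537,143), (575,110), (635,185) and (598,215), with eight black posts around it. The raised pad lies to the lower left.

Run:
```python
from h import *
d=camrig.get_image("top"); im=d["pixels"]
g=im.max(2)
x0,y0,x1,y1=415,155,475,218
n,l,st,c=cv2.connectedComponentsWithStats(np.uint8(g[y0:y1,x0:x1]<75))
C=[c[i]+[x0,y0] for i in range(1,n) if 6<=st[i,4]<80]
W=np.array([ray(d,p,.038)[:2] for p in C]); 
for p,w,in zip(C,W): print(p.round(1),w.round(4))
cp=lambda x,y:(240+x/2.85,130+y/2.85)
for z,pts in ((.03,[(537,143),(575,110),(635,185),(598,215)]),(.012,[(405,97),(613,356),(755,243)])):
    P=np.array([ray(d,cp(*p),z)[:2] for p in pts]); e=np.diff(P,axis=0)
    print(z,P.round(4).tolist(),P.mean(0),np.hypot(*e.T),np.degrees(np.arctan2(e[:,1],e[:,0])))
if len(C)==8: print("posts mean",W.mean(0))
# pad triangulation
s=camrig.get_image("scene"); 
def cen(im,b):
    h=cv2.cvtColor(im,cv2.COLOR_RGB2HSV); m=(h[...,1]>140)&((h[...,0]<8)|(h[...,0]>172))&(h[...,2]>60)
    k=np.zeros(m.shape,np.uint8);k[b[1]:b[3],b[0]:b[2]]=m[b[1]:b[3],b[0]:b[2]]
    ys,xs=np.nonzero(k); return np.array([xs.mean(),ys.mean()])
def tri(a,b):
    A=[];B=[]
    for dd,u in ((d,a),(s,b)):
        v=rot(dd["rotation"])@np.linalg.inv(dd["mtx"])@[*u,1]; v/=np.linalg.norm(v); M=np.eye(3)-np.outer(v,v); A.append(M);B.append(M@dd["xyz"])
    X,res,_,_=np.linalg.lstsq(np.vstack(A),np.hstack(B),rcond=None); return X,res
print("pad",tri(cen(im,(360,205,410,255)),cen(s["pixels"],(310,225,350,270))))
o=cv2.resize(s["pixels"][220:360,280:460,::-1],None,fx=4.2,fy=4.2,interpolation=2); cv2.imwrite("pics/crop2.png",o)
```

```text
[437.  162.2] [0.6473 0.125 ]
[447.9 163.7] [0.6451 0.1062]
[423.1 172.9] [0.6277 0.1491]
[421.6 184.4] [0.6073 0.1516]
[469.1 189.1] [0.6008 0.0696]
[467.9 200.2] [0.5811 0.0719]
[442.6 210. ] [0.563  0.1152]
[454. 211.] [0.5617 0.0957]
0.03 [[0.6169, 0.1387], [0.6381, 0.1154], [0.5919, 0.0789], [0.5728, 0.1014]] [0.60490875 0.10861096] [0.0314782  0.05893113 0.02955469] [ -47.51941118 -141.68164108  130.36302011]
0.012 [[0.6489, 0.2188], [0.4884, 0.0891], [0.5607, 0.0017]] [0.56598111 0.10319222] [0.20635499 0.11347488] [-141.04376682  -50.40440612]
posts mean [0.60425116 0.11053846]
pad (array([0.51739301, 0.21972203, 0.105257  ]), array([2.9027803e-07]))
```

View pics/crop2.png

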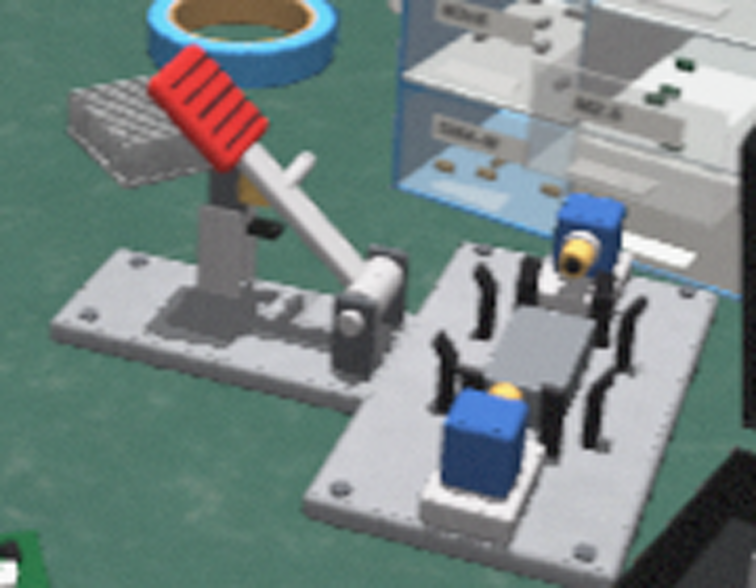

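Crop 2 shows the lever up, the nest empty and the posts around the pedestal. The pedestal's centre is near crop (541,350).

I put the nest at about (0.6045, 0.110), fixture +y at about 39° and module_mid at about (0.443, 0.386) with its x axis at 7°. I'll check the nest in the scene view and work out the deltas.

```bash
cat > go.py <<'E'
# usage: go.py x y z yaw_of_tool_y_deg -> row from the present pose
import sys; from h import *
x,y,z,a=map(float,sys.argv[1:5]); s=r.read_state(); M=rot(s["tool_rot"]); a=np.radians(a)
T=np.array([[np.sin(a),np.cos(a),0],[-np.cos(a),np.sin(a),0],[0,0,-1]]).T
T=np.array([[-np.sin(a),np.cos(a),0],[np.cos(a),np.sin(a),0],[0,0,-1]]); T[:,0]=np.cross(T[:,1],T[:,2])
print("t",s["clock"],"rv",R.from_matrix(M.T@T).as_rotvec().round(4),"d",(M.T@(np.array([x,y,z])-s["tool_pos"])).round(4),"F",s["wrist_force"].round(1))
E
python3 go.py .443 .386 .12 7
python3 - <<'E'
from h import *
s=camrig.get_image("scene")
print(ray(s,(280+541/4.2,220+350/4.2),.03))
for p in ([.6045,.110,.03],[.5145,.2213,.105]): print(proj(s,p))
E
```

```text
t 0.25 rv [-5.0000e-04  2.0000e-04  1.1628e+00] d [-0.3162 -0.1046  0.111 ] F [-0.1  0.4  0.6]
[0.60536802 0.10333983 0.03      ]
[405.93154882 301.51593739]
[326.84571558 245.35514844]
```

The rows are not in the units I measure in: shifts go in shares of 0.75 m and turns go in shares of pi rad. I convert before sending: -0.175 m is -0.2333, -0.14 m is -0.1867, 0.625 rad is 0.1989.

```bash
echo '[{"az":0.0398, "x":-0.0467, "y":-0.0153, "aperture":0.085}, {"az":0.0796, "x":-0.0933, "y":-0.0307, "z":0.0133, "aperture":0.085}, {"az":0.1194, "x":-0.14, "y":-0.046, "z":0.0333, "aperture":0.085}, {"az":0.1592, "x":-0.1867, "y":-0.0613, "z":0.0533, "aperture":0.085}, {"az":0.1989, "x":-0.2333, "y":-0.0773, "z":0.08, "aperture":0.085}]' | python3 steer.py && python3 go.py .443 .386 .06 7
python3 - <<'E'
from h import *
s=camrig.get_image("scene"); g=s["pixels"].max(2)
x0,y0,x1,y1=375,270,440,335
o=cv2.resize(s["pixels"][y0:y1,x0:x1,::-1],None,fx=9,fy=9,interpolation=2); cv2.imwrite("pics/crop3.png",o)
E
```

```text
clock: 0.72
tool_pos: [0.322, 0.4702, 0.1719]
tool_rot: [0.0, 0.442, 0.897, 0.001]
wrist_force: [-0.1, 0.8, -0.3]
opening: 0.085
grip_force: 0.0
t 0.7167 rv [ 0.0021 -0.0008  0.532 ] d [-0.1405  0.0445  0.112 ] F [-0.1  0.8 -0.3]
```

View pics/crop3.png

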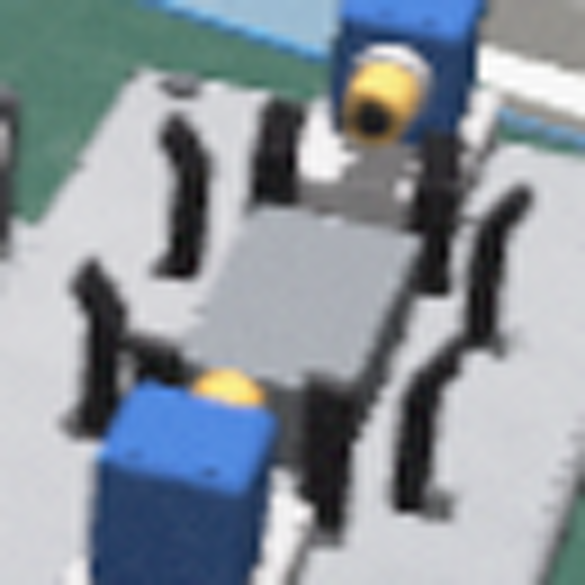

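The crop shows the pedestal's corners at (252,205), (420,235), (350,388) and (188,340). The side post tips are at (175,122), (92,270), (525,195) and (460,345).

```bash
python3 - <<'E'
from h import *
s=camrig.get_image("scene"); d=camrig.get_image("top")
f=lambda p:(375+(p[0]+.5)/9-.5,270+(p[1]+.5)/9-.5)
for z,P in ((.03,[(252,205),(420,235),(350,388),(188,340)]),(.044,[(175,122),(92,270),(460,345),(525,195)])):
    W=np.array([ray(s,f(p),z) for p in P]); e=np.diff(W,axis=0); print(z,W[:,:2].round(4).tolist(),W.mean(0),np.hypot(e[:,0],e[:,1]),np.degrees(np.arctan2(e[:,1],e[:,0])))
# fine pedestal mask in top
im=d["pixels"]; h=im.astype(int); g=h.mean(2)
print(g[170:206:3,432:464:3].round(0).astype(int))
E
echo '[{"az":0.0382, "x":-0.0467, "y":0.0147, "z":0.0267, "aperture":0.085}, {"az":0.0764, "x":-0.0933, "y":0.0293, "z":0.0533, "aperture":0.085}, {"az":0.1146, "x":-0.14, "y":0.044, "z":0.0933, "aperture":0.085}, {"az":0.1528, "x":-0.1873, "y":0.0593, "z":0.1333, "aperture":0.085}, {"az":0.1693, "x":-0.1873, "y":0.0593, "z":0.1493, "aperture":0.085}]' | python3 steer.py && python3 go.py .443 .386 .002 7
```

```text
0.03 [[0.617, 0.1364], [0.6387, 0.1133], [0.5952, 0.0777], [0.5787, 0.1034]] [0.60741503 0.10770784 0.03      ] [0.03170302 0.05615742 0.03052263] [ -46.78850085 -140.7404221   122.7696852 ]
0.044 [[0.6073, 0.1494], [0.5632, 0.1127], [0.6065, 0.0635], [0.6493, 0.0981]] [0.60655672 0.10590645 0.044     ] [0.05738525 0.06551179 0.05512888] [-140.17155421  -48.67736124   38.96824201]
[[196 194 183 170 177 182 189 193 197 193 193]
 [194 174 173 173 170 182 192 192 194 191 191]
 [171 172 171 168 170 171 191 194 194 190 189]
 [172 176 172 171 172 170 171 191 191 191 195]
 [161 173 172 173 171 172 172 183 193 191 192]
 [ 87 171 176 173 173 172 172 173 175 194 195]
 [149 110 174 173 177 173 174 171 173 186 191]
 [197 147 124 173 175 175 175 173 171 172 176]
 [198 194 124 146 175 178 176 174 173 174 172]
 [199 199 190  91 159 177 176 177 175 155 184]
 [199 197 198 176  94 165 177 174 149 188 185]
 [199 199 199 199 164 100 168 168 193 196 187]]
clock: 1.28
tool_pos: [0.4441, 0.3857, 0.0584]
tool_rot: [0.0, 0.663, 0.749, 0.0]
wrist_force: [-0.0, 0.4, 0.4]
opening: 0.0852
grip_force: 0.0
t 1.2833 rv [ 0.0011  0.0003 -0.0011] d [ 0.0005 -0.0011  0.0564] F [-0.   0.4  0.4]
```

In the tool's units: 0.0555 m is 0.074, 0.05 m is 0.0667.

```bash
echo '[{"y":-0.0013, "z":0.04, "aperture":0.075}, {"y":-0.0013, "z":0.0667, "aperture":0.07}, {"y":-0.0013, "z":0.074, "aperture":0.065}, {"y":-0.0013, "z":0.074, "aperture":0.06}, {"y":-0.0013, "z":0.074, "aperture":0.03}]' | python3 steer.py 40 && echo '[{"aperture":0.03}, {"aperture":0.03}, {"aperture":0.03}, {"aperture":0.03}]' | python3 steer.py 40
```

```text
clock: 1.7
tool_pos: [0.4409, 0.3881, 0.0054]
tool_rot: [0.0, 0.66, 0.751, 0.001]
wrist_force: [0.8, -0.1, 0.5]
opening: 0.0491
grip_force: 0.3
clock: 2.03
tool_pos: [0.4418, 0.3882, 0.0062]
tool_rot: [0.0, 0.66, 0.751, 0.002]
wrist_force: [-1.7, 1.0, 7.0]
opening: 0.0439
grip_force: 42.6
```

Gripped at 43.9 mm, which matches the 44 mm box. Next I lift it and look.

In the tool's units: -0.12 m is -0.16, -0.095 m is -0.1267.

```bash
echo '[{"z":-0.04, "aperture":0.03}, {"z":-0.08, "aperture":0.03}, {"z":-0.1267, "aperture":0.03}, {"z":-0.16, "aperture":0.03}, {"z":-0.16, "aperture":0.03}]' | python3 steer.py && python3 go.py .605 .109 .13 -51
python3 - <<'E'
from h import *
s=camrig.get_image("scene"); t=r.read_state(); print(t["tool_pos"],t["opening"],t["grip_force"])
u,v=proj(s,t["tool_pos"]).astype(int); o=cv2.resize(s["pixels"][v-90:v+50,u-90:u+90,::-1],None,fx=4,fy=4,interpolation=2);cv2.imwrite("pics/grip.png",o);print(u,v)
E
```

```text
clock: 2.45
tool_pos: [0.4437, 0.3888, 0.1313]
tool_rot: [0.002, 0.66, 0.751, 0.005]
wrist_force: [0.5, 1.2, -0.2]
opening: 0.0437
grip_force: 41.8
t 2.45 rv [ 0.0065 -0.0079  1.0184] d [-0.2981  0.1242  0.0014] F [ 0.5  1.2 -0.2]
[0.44279352 0.38830382 0.12830264] 0.04367369704917267 41.799471974372864
252 207
```

View pics/grip.png

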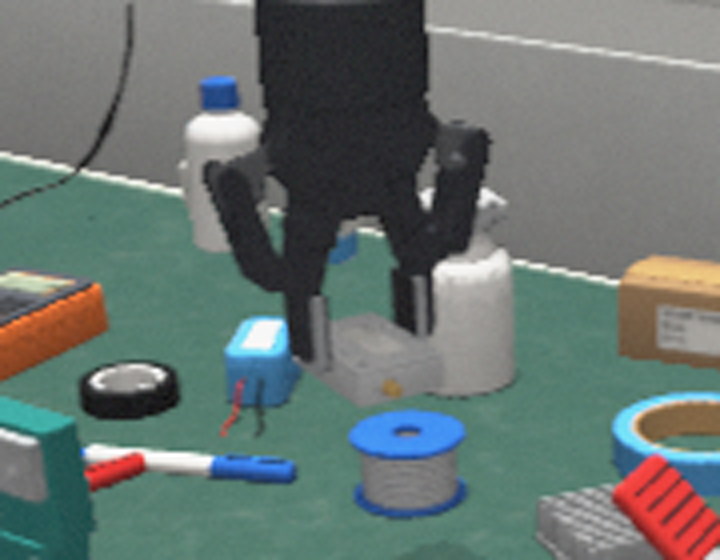

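The module is held level and centred between the pads. The direct path crosses the raised lever, so I go over it at z of about 0.2.

In the tool's units: -0.14 m is -0.1867, -0.07 m is -0.0933, 0.56 rad is 0.1783.

```bash
echo '[{"az":0.0318, "x":-0.0133, "y":0.0067, "z":-0.0467, "aperture":0.03}, {"az":0.0637, "x":-0.0467, "y":0.02, "z":-0.0867, "aperture":0.03}, {"az":0.1019, "x":-0.0933, "y":0.04, "z":-0.1, "aperture":0.03}, {"az":0.1401, "x":-0.14, "y":0.0587, "z":-0.1, "aperture":0.03}, {"az":0.1783, "x":-0.1867, "y":0.0773, "z":-0.1, "aperture":0.03}]' | python3 steer.py && python3 go.py .6062 .110 .2 -51
```

```text
clock: 2.92
tool_pos: [0.5169, 0.2545, 0.1995]
tool_rot: [0.0, 0.844, 0.537, 0.001]
wrist_force: [1.0, 0.6, -1.5]
opening: 0.0441
grip_force: 41.8
t 2.9167 rv [ 0.0008 -0.001   0.4533] d [-0.0932  0.1421 -0.0005] F [ 1.   0.6 -1.5]
```

In the tool's units: 0.142 m is 0.1893, 0.122 m is 0.1627, 0.453 rad is 0.1442.

```bash
echo '[{"az":0.0318, "x":-0.0267, "y":0.0413, "aperture":0.03}, {"az":0.0637, "x":-0.0533, "y":0.0813, "aperture":0.03}, {"az":0.0955, "x":-0.08, "y":0.122, "aperture":0.03}, {"az":0.1273, "x":-0.1067, "y":0.1627, "aperture":0.03}, {"az":0.1442, "x":-0.1243, "y":0.1893, "aperture":0.03}]' | python3 steer.py && echo '[{"z":0.04, "aperture":0.03}, {"z":0.08, "aperture":0.03}, {"z":0.12, "aperture":0.03}, {"z":0.1467, "aperture":0.03}, {"z":0.1467, "aperture":0.03}]' | python3 steer.py && python3 go.py .6062 .110 .05 -51;  python3 - <<'E'
from h import *
s=camrig.get_image("scene"); o=cv2.resize(s["pixels"][200:350,330:490,::-1],None,fx=4,fy=4,interpolation=2);cv2.imwrite("pics/above.png",o)
E
```

```text
clock: 3.33
tool_pos: [0.607, 0.1085, 0.1978]
tool_rot: [0.0, 0.943, 0.333, -0.0]
wrist_force: [0.7, 1.2, -1.2]
opening: 0.0436
grip_force: 41.8
clock: 3.75
tool_pos: [0.6023, 0.1115, 0.0827]
tool_rot: [-0.002, 0.942, 0.336, -0.004]
wrist_force: [-0.5, 0.2, -2.1]
opening: 0.0438
grip_force: 41.7
t 3.75 rv [-0.006   0.0067  0.005 ] d [0.0023 0.0039 0.0326] F [-0.5  0.2 -2.1]
```

View pics/above.png

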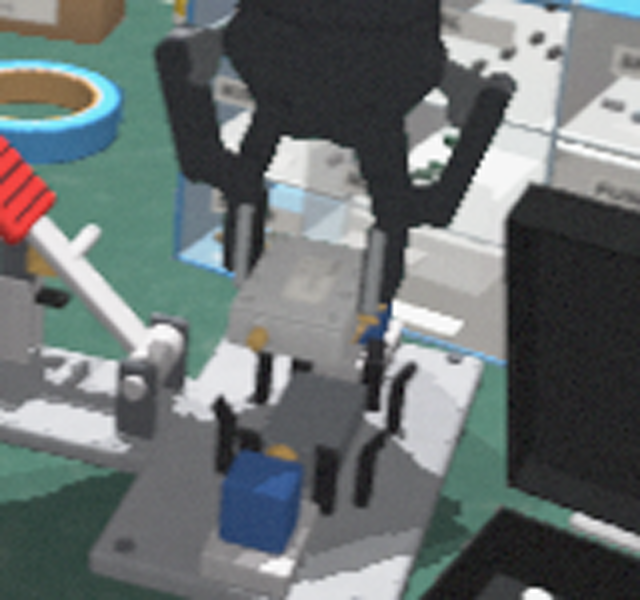

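The module hangs squarely above the nest. The near connector is at crop (258,338), the lever is still up, and nothing is touching.

```bash
echo '[{"aperture":0.03}, {"aperture":0.03}]' | python3 steer.py;python3 go.py .6062 .110 .05 -51
python3 - <<'E'
from h import *
s=camrig.get_image("scene"); d=camrig.get_image("top"); t=r.read_state()["tool_pos"]; print(t)
u=t[2]-.0062; a=np.radians(39); ex=np.array([np.sin(a),-np.cos(a)]); ey=np.array([np.cos(a),np.sin(a)])
im=s["pixels"]; h=cv2.cvtColor(im,cv2.COLOR_RGB2HSV)
m=np.uint8((abs(h[...,0].astype(int)-20)<8)&(h[...,1]>90)&(h[...,2]>90)); m[:270]=0;m[:,:385]=0;m[300:]=0;m[:,405:]=0
ys,xs=np.nonzero(m); print("near conn px",len(xs),xs.mean(),ys.mean())
w=ray(s,(xs.mean(),ys.mean()),u+.009)[:2]-t[:2]; print("conn rel tcp x,y",w@ex,w@ey)
h=cv2.cvtColor(d["pixels"],cv2.COLOR_RGB2HSV)
m=np.uint8((abs(h[...,0].astype(int)-20)<8)&(h[...,1]>90)&(h[...,2]>90)); m[:140]=0;m[:,:405]=0;m[240:]=0;m[:,500:]=0
n,l,st,c=cv2.connectedComponentsWithStats(m)
for i in range(1,n):
    if st[i,4]>5: 
        w=ray(d,c[i],u+.009)[:2]-t[:2]; print(st[i],c[i].round(1),w@ex,w@ey)
E
```

```text
clock: 3.97
tool_pos: [0.6071, 0.1116, 0.091]
tool_rot: [0.0, 0.942, 0.336, 0.001]
wrist_force: [0.1, -0.1, -0.6]
opening: 0.0439
grip_force: 41.7
t 3.9667 rv [ 0.0017 -0.002   0.0053] d [-0.0018  0.0006  0.041 ] F [ 0.1 -0.1 -0.6]
[0.60728135 0.11159188 0.09104931]
near conn px 16 396.6875 278.9375
conn rel tcp x,y -0.00880182479476057 -0.0474338150909918
[422 156   8   8  41] [425.3 159.2] -0.013403453946213157 0.04959115795085338
[438 157   3   3   9] [439. 158.] 0.005645932287936952 0.03730267923720366
[463 201   4   4  13] [464.4 202.6] -0.008763958641443624 -0.04609487011481391
[465 208   7   7  34] [468.4 211.2] -0.012676904485296374 -0.061025299988660846
```

Run:
```python
from h import *
s=camrig.get_image("scene"); d=camrig.get_image("top"); t=r.read_state()["tool_pos"]; print(t)
a=np.radians(39); ex=np.array([np.sin(a),-np.cos(a)]); ey=np.array([np.cos(a),np.sin(a)])
P=[ray(d,p,.039)[:2] for p in ((425.3,159.2),(468.4,211.2))]
for p in P: print("nose",p@ex,p@ey)
for c,n in((s,"scene"),(d,"top")):
  print(n,"predicted near conn for zero offset",proj(c,[*(t[:2]-.0088*ex-.0405*ey),t[2]-.0062+.009]))
uv=proj(d,t).astype(int); 
A=cv2.resize(d["pixels"][150:225,400:490,::-1],None,fx=6,fy=6,interpolation=2)[:450,:]
u=proj(s,t).astype(int);B=cv2.resize(s["pixels"][240:315,375:415,::-1],None,fx=6,fy=6,interpolation=2)
cv2.imwrite("pics/pair.png",np.hstack([A,B]))
```

```text
[0.6069087  0.11156811 0.09043272]
nose 0.2972591742122691 0.5983314586570899
nose 0.2980870044900076 0.4813839856289373
scene predicted near conn for zero offset [397.67856171 277.31367703]
top predicted near conn for zero offset [462.12309101 200.2565176 ]
```

View pics/pair.png

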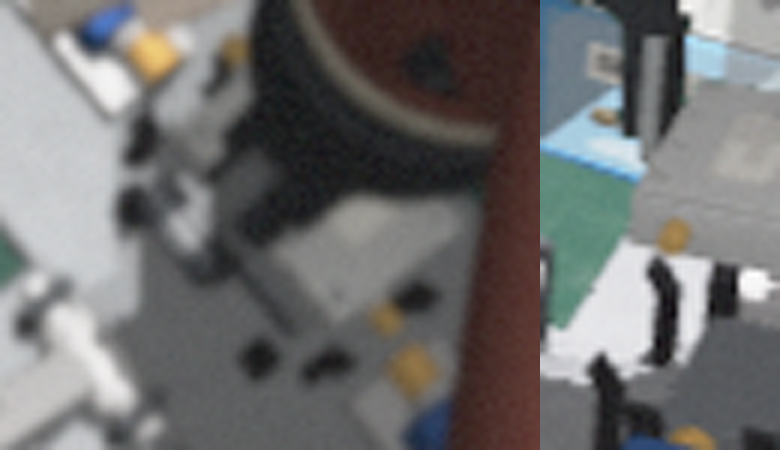

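The top panel shows the module's near top corner at about (325,322), i.e. pixel (454,203.6). The connectors are at (388,318) and (235,50).

```bash
python3 - <<'E'
from h import *
s=camrig.get_image("scene"); d=camrig.get_image("top"); t=r.read_state()["tool_pos"]; print(t)
a=np.radians(39); ex=np.array([np.sin(a),-np.cos(a)]); ey=np.array([np.cos(a),np.sin(a)]); u=t[2]-.0062
def q(c,p,z,n): w=ray(c,p,z)[:2]-t[:2]; print(n,(w@ex).round(4),(w@ey).round(4))
q(d,(400+325/6-.4,150+322/6-.4),u+.018,"top near corner (exp -.022,-.035)")
q(s,(375+(632-540)/6-.4,240+210/6-.4),u+.018,"scene near-left top corner? (exp -.022,-.035)")
q(d,(400+388/6-.4,150+318/6-.4),u+.009,"near conn"); q(d,(400+235/6-.4,150+50/6-.4),u+.009,"far conn")
E
python3 go.py .6085 .1115 .05 -51
```

```text
[0.60652376 0.11157934 0.08979055]
top near corner (exp -.022,-.035) -0.0247 -0.036
scene near-left top corner? (exp -.022,-.035) -0.0181 -0.0516
near conn -0.0081 -0.0453
far conn 0.0063 0.0384
t 4.2667 rv [ 0.0007 -0.001   0.0052] d [0.0014 0.0013 0.0398] F [-0.6  0.5 -0.8]
```

In the tool's units: 0.035 m is 0.0467, 0.02 m is 0.0267.

```bash
python3 go.py .6077 .1106 .05 -51; echo '[{"x":0.0007, "y":0.002, "z":0.0267, "aperture":0.03}, {"x":0.0007, "y":0.002, "z":0.0467, "aperture":0.03}, {"x":0.0007, "y":0.002, "z":0.0467, "aperture":0.03}, {"x":0.0007, "y":0.002, "z":0.0467, "aperture":0.03}]' | python3 steer.py; python3 go.py .6077 .1106 .037 -51
```

```text
t 4.2667 rv [ 0.0007 -0.001   0.0052] d [0.0003 0.0015 0.0398] F [-0.6  0.5 -0.8]
clock: 4.6
tool_pos: [0.6067, 0.1108, 0.0535]
tool_rot: [-0.0, 0.942, 0.336, -0.001]
wrist_force: [0.2, -0.4, -0.5]
opening: 0.0439
grip_force: 41.7
t 4.6 rv [-0.0012  0.0012  0.0051] d [0.0007 0.0008 0.0165] F [ 0.2 -0.4 -0.5]
```

In the tool's units: 0.017 m is 0.0227, 0.016 m is 0.0213.

```bash
echo '[{"x":0.0007, "y":0.0007, "z":0.0067, "aperture":0.03}, {"x":0.0007, "y":0.0007, "z":0.0133, "aperture":0.03}, {"x":0.0007, "y":0.0007, "z":0.0187, "aperture":0.03}, {"x":0.0007, "y":0.0007, "z":0.0213, "aperture":0.03}, {"x":0.0007, "y":0.0007, "z":0.0227, "aperture":0.03}]' | python3 steer.py; python3 go.py .6077 .1106 .037 -51
```

```text
clock: 5.02
tool_pos: [0.6079, 0.1107, 0.0367]
tool_rot: [-0.0, 0.942, 0.336, -0.0]
wrist_force: [-0.4, -0.6, -0.6]
opening: 0.0437
grip_force: 41.7
t 5.0167 rv [-0.0003  0.0002  0.0052] d [-0.0002 -0.0001 -0.0003] F [-0.4 -0.6 -0.6]
```

In the tool's units: 0.002 m is 0.0027, 0.001 m is 0.0013.

```bash
echo '[{"z":0.0013, "aperture":0.03}, {"z":0.0027, "aperture":0.03}, {"z":0.0027, "aperture":0.03}]' | python3 steer.py; echo '[{"aperture":0.05}, {"aperture":0.06}, {"aperture":0.06}, {"aperture":0.06}, {"z":-0.0133, "aperture":0.06}]' | python3 steer.py
```

```text
clock: 5.27
tool_pos: [0.6083, 0.1106, 0.0362]
tool_rot: [0.0, 0.942, 0.336, 0.0]
wrist_force: [-4.1, 1.2, 7.1]
opening: 0.044
grip_force: 42.6
clock: 5.68
tool_pos: [0.6067, 0.1106, 0.0432]
tool_rot: [-0.001, 0.942, 0.336, -0.002]
wrist_force: [-0.6, 0.8, -0.1]
opening: 0.0603
grip_force: 0.0
```

Seated on contact at 7 N and released. Now I rise, close the fingers, move to above the pad, and check the nest from the top camera.

In the tool's units: -0.135 m is -0.18, -0.1 m is -0.1333.

```bash
echo '[{"z":-0.04, "aperture":0.06}, {"z":-0.08, "aperture":0.06}, {"z":-0.1333, "aperture":0.04}, {"z":-0.18, "aperture":0.0}, {"z":-0.18, "aperture":0.0}]' | python3 steer.py 40; python3 go.py .5167 .2152 .17 -51
```

```text
clock: 6.1
tool_pos: [0.6114, 0.1106, 0.1894]
tool_rot: [0.002, 0.942, 0.336, 0.005]
wrist_force: [1.3, 0.8, 0.7]
opening: 0.0241
grip_force: 0.0
t 6.1 rv [ 0.0075 -0.0088  0.0052] d [-0.0072 -0.1411  0.0183] F [1.3 0.8 0.7]
```

In the tool's units: -0.138 m is -0.184, -0.105 m is -0.14.

```bash
echo '[{"x":-0.0013, "y":-0.0467, "aperture":0}, {"x":-0.004, "y":-0.0933, "aperture":0}, {"x":-0.0067, "y":-0.14, "aperture":0}, {"x":-0.0067, "y":-0.184, "z":0.0133, "aperture":0}, {"x":-0.0067, "y":-0.184, "z":0.02, "aperture":0}]' | python3 steer.py; echo '[{"aperture":0}, {"aperture":0}]' | python3 steer.py; python3 go.py .5167 .2152 .125 -51
python3 - <<'E'
from h import *
s=camrig.get_image("scene");o=cv2.resize(s["pixels"][150:350,290:480,::-1],None,fx=3,fy=3,interpolation=2)
d=camrig.get_image("top");p=cv2.resize(d["pixels"][140:240,400:500,::-1],None,fx=2.2,fy=2.2,interpolation=2)
o=np.hstack([o,np.zeros((600,220,3),np.uint8)]);o[:220,-220:]=p;cv2.imwrite("pics/nest.png",o)
E
```

```text
clock: 6.52
tool_pos: [0.5136, 0.218, 0.1654]
tool_rot: [-0.001, 0.941, 0.338, -0.0]
wrist_force: [0.2, -0.5, -0.3]
opening: 0.0001
grip_force: 0.0
clock: 6.68
tool_pos: [0.517, 0.2141, 0.1653]
tool_rot: [0.0, 0.942, 0.336, 0.0]
wrist_force: [0.1, 0.0, 0.2]
opening: 0.0003
grip_force: 0.0
t 6.6833 rv [ 0.0004 -0.0003  0.0055] d [ 0.0004 -0.001   0.0403] F [0.1 0.  0.2]
```

View pics/nest.png

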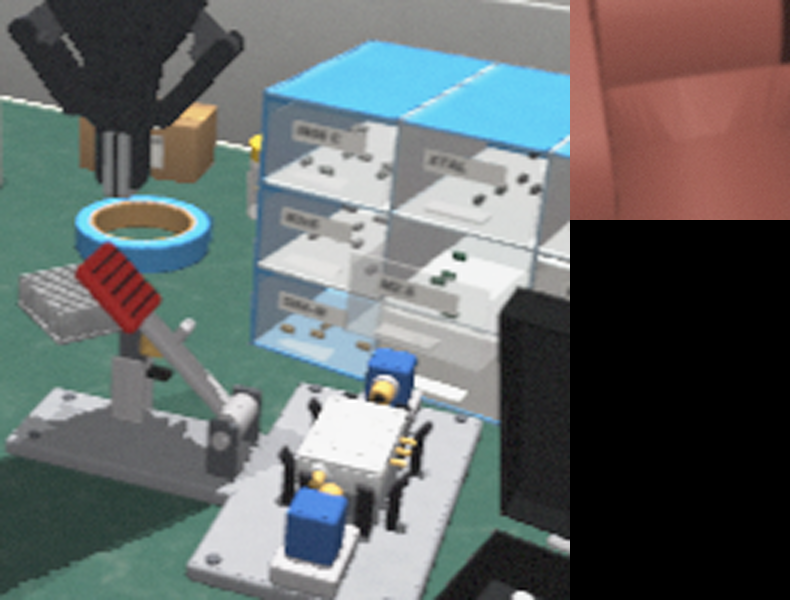

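The module lies flat in the nest between its posts, at about (350,440). The lever is up, and the closed fingers are above the red pad at (118,290).

In the tool's units: 0.046 m is 0.0613, 0.042 m is 0.056.

```bash
echo '[{"z":0.0267, "aperture":0}, {"z":0.048, "aperture":0}, {"z":0.056, "aperture":0}, {"z":0.0613, "aperture":0}, {"z":0.0613, "aperture":0}]' | python3 steer.py; echo '[{"y":-0.0013, "z":0.004, "aperture":0}, {"y":-0.004, "z":0.008, "aperture":0}, {"y":-0.0067, "z":0.012, "aperture":0}, {"y":-0.0093, "z":0.016, "aperture":0}, {"y":-0.0133, "z":0.0213, "aperture":0}]' | python3 steer.py
```

```text
clock: 7.2
tool_pos: [0.517, 0.2137, 0.1187]
tool_rot: [-0.0, 0.942, 0.336, -0.0]
wrist_force: [0.4, -0.3, 0.2]
opening: -0.0003
grip_force: 0.0
clock: 7.62
tool_pos: [0.5119, 0.2222, 0.1051]
tool_rot: [0.0, 0.942, 0.336, 0.002]
wrist_force: [-0.7, -1.0, 7.5]
opening: -0.0
grip_force: 3.2
```

In the tool's units: 0.0165 m is 0.022, 0.013 m is 0.0173.

```bash
echo '[{"y":-0.0027, "z":0.004, "aperture":0}, {"y":-0.0053, "z":0.008, "aperture":0}, {"y":-0.008, "z":0.0127, "aperture":0}, {"y":-0.0107, "z":0.0173, "aperture":0}, {"y":-0.0127, "z":0.022, "aperture":0}]' | python3 steer.py; echo '[{"y":-0.0013, "z":0.004, "aperture":0}, {"y":-0.0027, "z":0.008, "aperture":0}, {"y":-0.004, "z":0.012, "aperture":0}, {"y":-0.0053, "z":0.016, "aperture":0}, {"y":-0.0067, "z":0.0187, "aperture":0}]' | python3 steer.py
```

```text
clock: 8.03
tool_pos: [0.5059, 0.23, 0.089]
tool_rot: [0.0, 0.942, 0.336, 0.002]
wrist_force: [-2.8, -0.7, 13.9]
opening: 0.0001
grip_force: 5.8
clock: 8.45
tool_pos: [0.5027, 0.2342, 0.0748]
tool_rot: [-0.0, 0.942, 0.336, 0.002]
wrist_force: [-1.4, 1.7, 10.2]
opening: 0.0001
grip_force: 4.4
```

The rows are not in the units I measure in: shifts go in shares of 0.75 m and turns go in shares of pi rad. I convert before sending: 0.003 m is 0.004, 0.0015 m is 0.002.

```bash
for i in 1; do echo '[{"z":0.002, "aperture":0}, {"y":-0.0007, "z":0.004, "aperture":0}]' | python3 steer.py; done | grep -E "pos|wrist"; echo '[{"z":0.0013, "aperture":0}, {"y":-0.0007, "z":0.0027, "aperture":0}]' | python3 steer.py| grep -E "pos|wrist"
```

```text
tool_pos: [0.5025, 0.2344, 0.0718]
wrist_force: [-1.5, 1.0, 9.8]
tool_pos: [0.5021, 0.2349, 0.0699]
wrist_force: [-2.0, 0.8, 9.3]
```

In the tool's units: 0.002 m is 0.0027, 0.001 m is 0.0013.

```bash
echo '[{"z":0.0013, "aperture":0}, {"y":-0.0007, "z":0.0027, "aperture":0}]' | python3 steer.py| grep -E "pos|wrist"
```

```text
tool_pos: [0.5017, 0.2354, 0.0679]
wrist_force: [-1.0, 1.5, 9.5]
```

In the tool's units: 0.002 m is 0.0027, 0.001 m is 0.0013.

```bash
echo '[{"z":0.0013, "aperture":0}, {"y":-0.0007, "z":0.0027, "aperture":0}]' | python3 steer.py| grep -E "pos|wrist"
```

```text
tool_pos: [0.5014, 0.2358, 0.0659]
wrist_force: [-2.0, 2.5, 12.6]
```

In the tool's units: 0.002 m is 0.0027, 0.001 m is 0.0013.

```bash
echo '[{"z":0.0013, "aperture":0}, {"y":-0.0007, "z":0.0027, "aperture":0}]' | python3 steer.py| grep -E "pos|wrist"
```

```text
tool_pos: [0.5012, 0.2362, 0.0645]
wrist_force: [-5.0, 0.9, 18.0]
```

In the tool's units: 0.0015 m is 0.002, 0.001 m is 0.0013.

```bash
echo '[{"z":0.0013, "aperture":0}, {"y":-0.0007, "z":0.002, "aperture":0}]' | python3 steer.py| grep -E "pos|wrist"
```

```text
tool_pos: [0.5011, 0.2365, 0.0636]
wrist_force: [-5.5, -1.6, 21.5]
```

The force rises at about 4 N/mm, which is the rubber stop, so the catch should be over. I'll back off and check.

```bash
echo '[{"z":-0.0053, "aperture":0}, {"z":-0.0133, "aperture":0}, {"z":-0.04, "aperture":0}, {"z":-0.08, "aperture":0}, {"z":-0.12, "aperture":0}]' | python3 steer.py; echo '[{"y":-0.04, "z":-0.0267, "aperture":0}, {"y":-0.08, "z":-0.0267, "aperture":0}, {"y":-0.08, "z":-0.0267, "aperture":0}, {"y":-0.08, "z":-0.0267, "aperture":0}]' | python3 steer.py
python3 - <<'E'
from h import *
s=camrig.get_image("scene");o=cv2.resize(s["pixels"][150:350,290:480,::-1],None,fx=3,fy=3,interpolation=2)
cv2.imwrite("pics/end.png",o)
E
```

```text
clock: 9.87
tool_pos: [0.499, 0.2355, 0.1511]
tool_rot: [-0.0, 0.942, 0.336, -0.0]
wrist_force: [0.5, -0.7, 0.2]
opening: -0.0001
grip_force: 0.0
clock: 10.2
tool_pos: [0.4612, 0.2832, 0.1711]
tool_rot: [-0.0, 0.941, 0.337, 0.001]
wrist_force: [0.7, -0.5, -0.0]
opening: -0.0002
grip_force: 0.0
```

View pics/end.png

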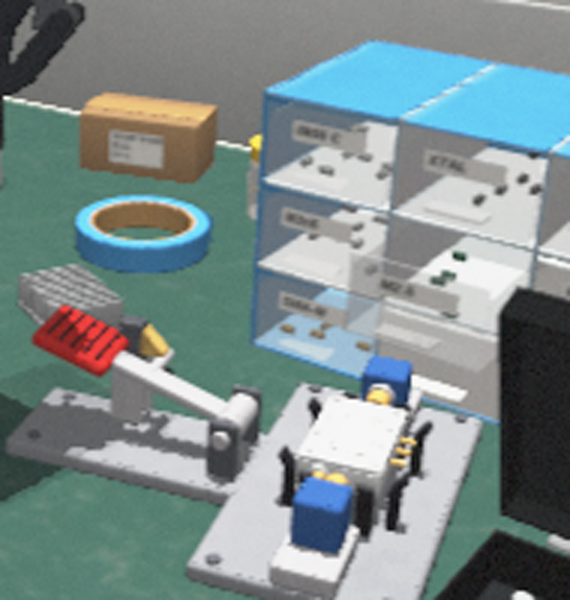

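The lever stays down with its pad at (80,340), held by the pawl. The heads have moved in and the module is flat in the nest, so I hand in.

```bash
python3 -c "
from station import r, camrig
print(r.sign_off())"
```

```text
the job is handed in; nothing more can be done
None
```

The job is handed in at about 10 s: the module lies flat in the nest, and the lever was pressed to its stop at about 22 N and stays down on its catch. The heat sink and reel were never touched; the hand-in returned no verdict.

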